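# Prop the thread chest's lid open

### The arm

A 7-joint arm with a two-finger parallel gripper is mounted at the origin on the work surface. World frame = base frame: x ahead of the robot, y to its left, z up, the work surface at z = 0. Lengths are in m, angles in rad, forces in N, time in s.
With the tool pointing down it reaches from about 0.425 to 0.825 m from the base axis. Payload 3.6 kg.
Tool frame: the origin (TCP) lies between the finger pads; the fingertips stand ctrl.tip_extent ahead of it and the grasp point (between the pads) lies 11 mm behind it (ctrl.tip_extent is the distance from the TCP to the fingertips, in m); z points along the fingers, x is the direction in which the jaws open and shut, and the axes are right-handed (so a half turn about z gives the same grasp; the last joint's range is limited). The gripper opens to 85 mm and grips with 20 to 120 N. Pads are 22 mm wide; open, the fingers measure 114 mm over their backs; the gripper's body (76 mm by 85 mm) begins 54 mm behind the grasp point. The pads swing forward as they close: fully open they stand 13 mm farther back than shut.
Start: joints at [1.103, 0.615, -0.013, 1.423, 0.008, 1.103, -0.04], TCP at [0.278, -0.588, 0.239] pointing down, gripper open.
Joint ranges: [-3.12, 3.12], [-0.3, 2.06], [-1.34, 1.32], [0.26, 2.42], [-1.36, 4.5], [0.01, 1.98], [-2.84, 2.84]. Speed limits (rad/s): [2.79, 2.79, 3.14, 3.14, 3.14, 3.14, 3.14].

### API

Orientations are given as a unit quaternion [w, x, y, z].
In Python, from cell import readout, viewer, ctrl gives the robot as it stands.
- The arm moves only by the shell command python3 -m handwheel 'ROWS' [FORCE]. ROWS is JSON, one flat list of numbers, 7 for each row, row after row: the turn, a rotation vector about the tool's x, y, z in rad, then the shift along the tool's x, y, z in m, then the opening in per cent of the stroke, from 0 (shut) to 100 (fully open). In form: [rx, ry, rz, dx, dy, dz, grip, rx, ry, rz, dx, dy, dz, grip, ...]. A call has 1 to 5 rows; each row shifts and turns the commanded pose from where the row before left it, along the tool's axes as they then stand; what a row does not reach is not made up. A row lasts 1/10 s, in which the tool goes at most 50 mm and 8.59 degrees, less where a joint would pass 70% of its speed; a pose out of reach is approached as far as the arm can. A call with a gripper value outside its range is refused whole. The fingers move at their own pace and stop on an object; FORCE is the grip in N (left out, the last holds). Time passes only in rows, so rows that do not move let the fingers close. It gives the time, the measured TCP pose, the force and the opening at its end, in the units of the state.
- readout.sense(): the state, without advancing time (a new reading comes with each control period).
- viewer.read_camera(name): name is "side" or "top" or "wrist"; returns a dict with "img" (480x640x3 uint8, red, green, blue), "range_z" (480x640 float32, m along the optical axis (not along the pixel's ray), 0 where there is no reading), "fx", "fy", "cx", "cy" (pixels), "rvec" (rotation vector, rad) and "tvec" (3), from world to camera coordinates, as OpenCV has them. Camera axes: x right, y down, z forward; pixel columns grow to the right and rows downward; lengths in m; the calibration is good to about 2 mm. The wrist camera is an equidistant fisheye: a pixel r from the principal point sees the ray r / f radians off the axis. A picture is of the moment at which its call begins.
- ctrl.finish_job(): hands the job in, once; it reports no verdict.
The state is a dict: "clock": time; "joints": joint angles; "dq": joint speeds; "joint_torque": joint torques, N m; "tcp_pos": TCP position; "ee_rot": TCP orientation; "wrist_force": force on the tool from outside, world axes, zero at the start; "wrist_torque": the same for the moment, N m; "finger_gap": opening from 0.0 (shut) to 1.0 (fully open).
Only numpy, scipy, OpenCV 4.12 (cv2) and the standard library are available. Lean on these libraries where they do the work, as an engineer would, in place of code of your own. Each camera call takes 0.05 s, during which the arm holds its last target. There are 200 camera calls.

### The job

The lid of the plywood thread chest is leaning back, loose. Swing the chest's hinged prop rod up out of its clip and over until it stops, then bring the lid forward so that it rests on the rod, with the rod's tip in the slot of the bracket on the lid's side edge. Let go with the lid held open by the rod alone, and leave the jar, the cone and the loose stick where they are.

Things in the scene. Friction and masses are not known exactly. Their poses are not given: they have to be found in the camera images.
- prop_rod (a joint): Angle (rad) of the prop rod: steel, 10 mm thick, 134 mm long, hinged 14 mm outside the chest's right wall (seen from the robot), half way along it, 75 mm above the table; axis level. 0: lying level in its open clip, tip towards the robot; 1.57: upright; 2.094: against its stop, leaning to the lid. Free hinge: released before upright it falls back to the clip, after it, on to the stop.
- lid (a joint): Angle (rad) of the plywood lid: 240 mm hinge to free edge, 260 wide, 12 thick, 0.5 kg; hinged on the chest's far rim, 95 mm above the table. 0: shut; 1.57: upright; 1.8: back stop. Starts leaning slightly back. Stiff, damped hinge: within about 0.12 rad of upright it stays put; further forward than about 1.35 it sinks slowly unless held. Resting on the raised rod it reads about 1.1.
- rod_handle (a point): Where to grip the rod: on its round wooden cross handle, 18 mm thick, jutting level 57 mm sideways from the rod, away from the chest, 80 mm from the rod's hinge. The point is 36 mm outward of the rod. Rod in clip: x points level from the chest's front to its back (here to the rod's hinge), y along the handle towards the chest, z up; x and z turn with the rod.
- lid_slot (a point): The seat of the rod's tip: bottom of a slot 20 mm wide, flared, across the steel bracket that juts from the lid's right side edge, 110 mm from the lid's hinge, on the lid's inner face. With the rod at its stop, the slot comes down over the rod's tip by itself as the lid is brought forward.
- lid_edge (a point): Middle of the lid's free (top) edge, in the middle of its thickness, 240 mm from the lid's hinge. It rides on the lid: x points from the free edge to the hinge, y along the edge to the left, z out of the lid's outer face (upright lid: away from the robot).
- jar: Bystander: closed glass jar, 72 mm wide, 100 mm high, left of the chest. Origin under its centre.
- cone: Bystander: white thread cone, 68 mm wide at its foot, 140 mm high, left of the chest. Origin under its centre.
- stick: Bystander: loose plain wooden stick, 160 x 14 x 14 mm, lying on the table right of the chest; not the prop rod. Origin under its centre.

How it is judged:
By the outcome, as a careful person would: the job done as asked, in the order asked, and still so for the second after the job is handed in, with the robot touching nothing.
It also fails if it takes over 48 s, if anything falls off the work surface, if the arm or the gripper's body presses on something with over 40 N, if the wrist force passes 120 N, or if a joint passes its speed limit or range.

## Working session

There is one attempt and no reset: what is moved stays moved. The work goes in short steps, Python scripts to look and compute and a shell command to move; the robot and the scene stay as the last step left them, time stands still between calls to the robot, and variables do not carry over. Pictures are saved under pics/ and viewed, about 8 in all and at most 12, crops included, and the job is handed in when it is done.

```bash
ls; mkdir -p pics; python3 - <<'E'
from cell import readout, viewer, ctrl
import cv2,numpy as np
s=readout.sense();print({k:np.round(v,3).tolist() for k,v in s.items()},ctrl.tip_extent)
for n in("side","top"):
    c=viewer.read_camera(n);cv2.imwrite(f"pics/{n}0.png",c["img"][:,:,::-1]);np.savez(f"pics/{n}0.npz",**c)
    R=cv2.Rodrigues(np.array(c["rvec"]))[0];print(n,-R.T@np.array(c["tvec"]),R[2],c["fx"],(c["range_z"]>0).mean())
E
```

```text
pics
{'clock': 0.0, 'joints': [1.103, 0.616, -0.013, 1.425, 0.008, 1.103, -0.04], 'dq': [0.001, 0.001, -0.001, -0.0, -0.0, 0.001, 0.001], 'joint_torque': [0.001, -46.922, 0.259, -17.103, 0.01, 0.01, 0.0], 'tcp_pos': [0.278, -0.587, 0.238], 'ee_rot': [-0.001, 0.845, -0.535, -0.001], 'wrist_force': [-0.535, -0.407, -0.829], 'wrist_torque': [0.097, 0.011, 0.031], 'finger_gap': 1.003} 0.008
side [0.50880743 0.78760552 0.94773698] [ 0.03404827 -0.67941629 -0.73296263] 551.369071208231 0.9960872395833333
top [ 0.46085708 -0.02511704  1.25778807] [ 0.05961546  0.00997446 -0.99817158] 529.2944445896769 0.996044921875
```

View pics/side0.png

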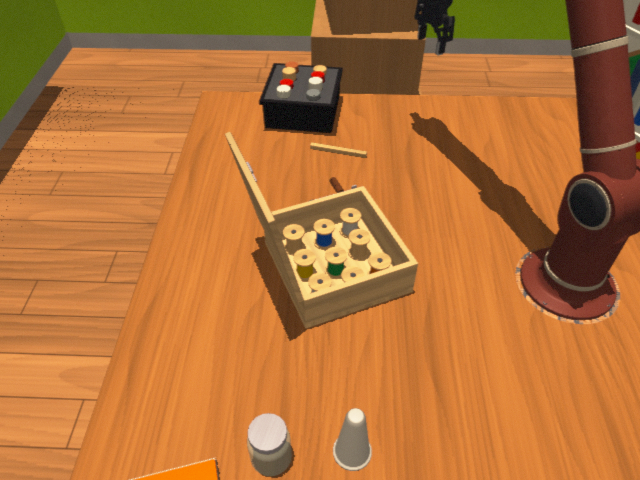

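View pics/top0.png

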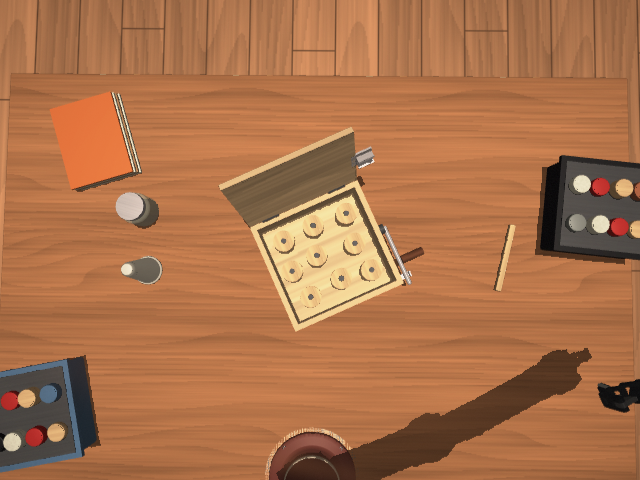

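The top view shows the chest turned about 20°. The rod runs from (383,228) to (408,282) and its brown handle from (402,258) to (423,251). The bracket is at (365,157), the lid's top edge runs from (222,187) to (352,130), and the stick is around (505,258).

```bash
cat > h.py <<'E'
import numpy as np,cv2
from scipy.spatial.transform import Rotation as Ro
def pts(c,uv,z=None):
    """pixels -> world: by depth, or on plane z"""
    uv=np.atleast_2d(uv).astype(float);R=cv2.Rodrigues(np.array(c["rvec"]))[0];t=np.array(c["tvec"]).ravel()
    d=np.c_[(uv[:,0]-c["cx"])/c["fx"],(uv[:,1]-c["cy"])/c["fy"],np.ones(len(uv))]
    o=-R.T@t;w=d@R
    k=c["range_z"][uv[:,1].astype(int),uv[:,0].astype(int)] if z is None else (z-o[2])/w[:,2]
    return o+w*np.array(k)[:,None]
E
python3 - <<'E'
from h import *
np.set_printoptions(precision=4,suppress=True)
c=dict(np.load("pics/top0.npz"))
hsv=cv2.cvtColor(c["img"],cv2.COLOR_RGB2HSV)
V,U=np.mgrid[225:290,375:430];uv=np.c_[U.ravel(),V.ravel()]
P=pts(c,uv);col=c["img"][uv[:,1],uv[:,0]].astype(int);H=hsv[uv[:,1],uv[:,0]]
up=P[:,2]>.05
hd=up&(col[:,0]<140)&(col[:,0]-col[:,2]>40)&(uv[:,0]>=403)&(uv[:,1]<268)
st=up&(H[:,1]<60)
for n,m in(("handle",hd),("steel",st)):
    Q=P[m];pc=uv[m];mu=Q.mean(0);w=np.linalg.svd(Q-mu)[2][0];s=(Q-mu)@w
    print(n,m.sum(),"mu",mu,"dir",w,"ends",mu+w*s.min(),mu+w*s.max(),"z",np.percentile(Q[:,2],[5,50,95]))
# box rim corners (z=.095): front-right, front-left, back-right
for uvp in [(403,281),(297,330),(358,182),(250,228)]:print("rim",uvp,pts(c,uvp,.095),pts(c,uvp)[0])
for uvp in [(222,187),(352,130),(287,158)]:print("lid",uvp,pts(c,(uvp[0],uvp[1]+1)))
print("bracket",pts(c,[(358,160),(365,157),(372,153),(360,165),(372,160)]))
print("stick",pts(c,[(512,227),(498,289)],.014))
im=cv2.resize(c["img"][115:295,340:440],None,fx=3.3,fy=3.3,interpolation=2)
s=dict(np.load("pics/side0.npz"));im2=cv2.resize(s["img"][120:300,220:340],None,fx=3.3,fy=3.3,interpolation=2)
cv2.imwrite("pics/crop1.png",np.hstack([im,im2])[:,:,::-1])
E
```

```text
handle 175 mu [ 0.5137 -0.2202  0.0819] dir [-0.4533  0.8912  0.0162] ends [ 0.5249 -0.2423  0.0815] [ 0.5019 -0.197   0.0823] z [0.0767 0.082  0.0865]
steel 313 mu [ 0.5128 -0.1834  0.083 ] dir [-0.0029  0.1531  0.9882] ends [ 0.5128 -0.1867  0.0618] [ 0.5093 -0.0019  1.2543] z [0.0716 0.0793 0.0856]
rim (403, 281) [[ 0.4543 -0.1972  0.095 ]] [ 0.4538 -0.2118 -0.0031]
rim (297, 330) [[0.3449 0.0333 0.095 ]] [0.3453 0.0331 0.0984]
rim (358, 182) [[ 0.672  -0.0971  0.095 ]] [ 0.6898 -0.1032 -0.0033]
rim (250, 228) [[0.567  0.1404 0.095 ]] [0.5671 0.1405 0.0944]
lid (222, 187) [[0.616  0.1579 0.3307]]
lid (352, 130) [[ 0.7203 -0.0711  0.3312]]
lid (287, 158) [[0.6699 0.0439 0.327 ]]
bracket [[ 0.6933 -0.089   0.2199]
 [ 0.6995 -0.1029  0.2196]
 [ 0.7075 -0.1166  0.2205]
 [ 0.6883 -0.0946  0.1965]
 [ 0.6999 -0.1193  0.1917]]
stick [[ 0.5837 -0.4648  0.014 ]
 [ 0.4379 -0.4308  0.014 ]]
```

View pics/crop1.png

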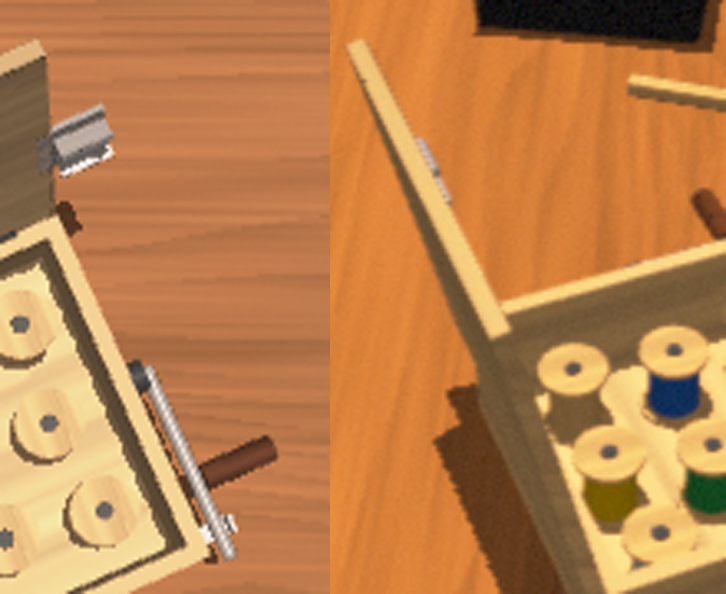

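```bash
cat >> h.py <<'E'
from cell import readout,viewer,ctrl
np.set_printoptions(precision=4,suppress=True)
f=np.array([.907,.421,0]);f/=np.linalg.norm(f);o=np.array([f[1],-f[0],0]);up=np.array([0,0,1.])
HINGE=np.array([.571,-.159,.075])
def rodpt(th,out):return HINGE+.08*(-np.cos(th)*f+np.sin(th)*up)+out*o
def frame(a,x):
    a=a/np.linalg.norm(a);x=x-a*(x@a);x/=np.linalg.norm(x);return np.c_[x,np.cross(a,x),a]
def now():
    s=readout.sense();w,x,y,z=s["ee_rot"];return s,np.array(s["tcp_pos"]),Ro.from_quat([x,y,z,w])
def delta(p,R):
    s,p0,R0=now();T=Ro.from_matrix(R)
    print("turn(tool)",(R0.inv()*T).as_rotvec(),"shift new axes",R.T@(p-p0),"old axes",R0.inv().apply(p-p0),"world",p-p0)
PHI=np.radians(35);A=-np.cos(PHI)*up-np.sin(PHI)*o
def grasp(th,out=.040,back=0):return rodpt(th,out)+(.011-back)*A
E
python3 - <<'E'
from h import *
s,p,R=now();print(R.as_matrix())
for sg in(1,-1):delta(grasp(0,back=.1),frame(A,sg*f))
print("radial",np.linalg.norm(grasp(0)[:2]))
E
```

```text
[[ 0.4276 -0.904  -0.001 ]
 [-0.904  -0.4276  0.0021]
 [-0.0024  0.     -1.    ]]
turn(tool) [ 0.4779 -0.4744 -1.5107] shift new axes [ 0.3662 -0.0904  0.1736] old axes [-0.1707 -0.3675  0.0907] world [ 0.2591  0.3117 -0.0903]
turn(tool) [-0.4753 -0.4788  1.5247] shift new axes [-0.3662  0.0904  0.1736] old axes [-0.1707 -0.3675  0.0907] world [ 0.2591  0.3117 -0.0903]
radial 0.5591210618381203
```

```bash
python3 -m handwheel '[0.04,-0.0395,-0.126,0,0,0,100, 0.04,-0.0395,-0.126,0,0,0,100, 0.04,-0.0395,-0.126,0,0,0,100, 0.04,-0.0395,-0.126,0,0,0,100]' 20; python3 -m handwheel '[0.04,-0.0395,-0.126,0,0,0,100, 0.04,-0.0395,-0.126,0,0,0,100, 0.04,-0.0395,-0.126,0,0,0,100, 0.04,-0.0395,-0.126,0,0,0,100]' ;python3 -m handwheel '[0.04,-0.0395,-0.126,0,0,0,100, 0.04,-0.0395,-0.126,0,0,0,100, 0.04,-0.0395,-0.126,0,0,0,100, 0.04,-0.0395,-0.126,0,0,0,100]'
python3 - <<'E'
from h import *
print(np.array(now()[0]["joints"]));delta(grasp(0,back=.1),frame(A,f))
E
```

```text
clock: 0.5
tcp_pos: [0.2772, -0.5875, 0.2389]
ee_rot: [-0.11, 0.947, -0.302, -0.024]
wrist_force: [0.8, 0.2, 0.1]
finger_gap: 1.001
clock: 0.9
tcp_pos: [0.2771, -0.5877, 0.2386]
ee_rot: [-0.21, 0.975, -0.049, -0.046]
wrist_force: [0.7, 1.0, 0.4]
finger_gap: 0.997
clock: 1.3
tcp_pos: [0.2771, -0.5881, 0.2378]
ee_rot: [-0.295, 0.93, 0.208, -0.063]
wrist_force: [-12.6, 16.9, 15.5]
finger_gap: 0.999
[ 1.2081  0.9952 -0.3191  0.7985  0.1704  1.9831  1.406 ]
turn(tool) [-0.0014 -0.0013  0.0064] shift new axes [ 0.3673 -0.0913  0.1737] old axes [ 0.3676 -0.0887  0.1743] world [ 0.2597  0.3128 -0.0899]
```

```bash
python3 -m handwheel '[0,0,0,0.04,0,0,100, 0,0,0,0.04,0,0,100, 0,0,0,0.04,0,0,100, 0,0,0,0.04,0,0,100]'; python3 - <<'E'
from h import *
print(np.array(now()[0]["joints"]));delta(grasp(0,back=.1),frame(A,f))
E
```

```text
clock: 1.7
tcp_pos: [0.4228, -0.5166, 0.2369]
ee_rot: [-0.292, 0.932, 0.206, -0.063]
wrist_force: [0.3, -0.4, 0.1]
finger_gap: 1.001
[ 0.9493  1.0138 -0.1314  0.7341 -0.059   1.9816  1.2741]
turn(tool) [ 0.0042 -0.0016  0.0015] shift new axes [ 0.205  -0.089   0.1709] old axes [ 0.2048 -0.0894  0.1709] world [ 0.114   0.2413 -0.089 ]
```

```bash
python3 -m handwheel '[0,0,0,0.04,-0.02,0.03,100, 0,0,0,0.04,-0.02,0.03,100, 0,0,0,0.04,-0.02,0.03,100, 0,0,0,0.04,-0.02,0.03,100]'; python3 - <<'E'
from h import *
print(np.array(now()[0]["joints"]));delta(grasp(0,back=.1),frame(A,f))
E
```

```text
clock: 2.1
tcp_pos: [0.5041, -0.34, 0.188]
ee_rot: [-0.292, 0.932, 0.206, -0.063]
wrist_force: [0.6, 0.2, 0.2]
finger_gap: 1.001
[ 0.7614  0.8936 -0.1795  1.1529 -0.1528  1.6357  1.077 ]
turn(tool) [ 0.0044 -0.0018  0.0012] shift new axes [ 0.0568 -0.0139  0.0586] old axes [ 0.0568 -0.014   0.0586] world [ 0.0326  0.0647 -0.0401]
```

```bash
python3 -m handwheel '[0,0,0,0.03,-0.007,0.03,100, 0,0,0,0.027,-0.007,0.028,100, 0,0,0,0,0,0,100]'; python3 - <<'E'
from h import *
print(np.array(now()[0]["joints"]));delta(grasp(0,back=0),frame(A,f))
c=viewer.read_camera("wrist");t=viewer.read_camera("top")
a=c["img"];b=cv2.resize(t["img"][180:330,340:500],None,fx=2.5,fy=2.5,interpolation=2)
b=cv2.copyMakeBorder(b,0,0,0,0,0);im=np.zeros((480,1040,3),np.uint8);im[:,:640]=a;im[:375,640:]=b
cv2.imwrite("pics/pre.png",cv2.resize(im,(800,369))[:,:,::-1])
E
```

```text
clock: 2.4
tcp_pos: [0.5382, -0.269, 0.1472]
ee_rot: [-0.296, 0.929, 0.211, -0.065]
wrist_force: [-0.7, -0.1, 0.4]
finger_gap: 0.998
[ 0.6731  0.9137 -0.2014  1.2418 -0.1866  1.5101  1.014 ]
turn(tool) [-0.0054  0.002   0.0111] shift new axes [-0.0039  0.0038  0.0965] old axes [-0.0038  0.0042  0.0965] world [-0.0256  0.0457 -0.0812]
```

View pics/pre.png

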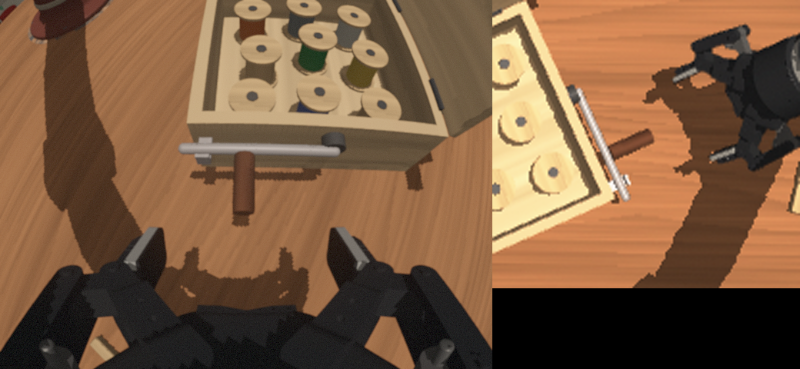

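The wrist view shows the handle at (243,185), centred between the fingers at (150,250) and (340,250). I'll advance and close.

```bash
python3 -m handwheel '[0,0,0,-0.001,0.001,0.03,100, 0,0,0,-0.001,0.001,0.03,100, 0,0,0,-0.001,0.001,0.025,70, 0,0,0,0,0.001,0.011,50, 0,0,0,0,0,0,20]' 20; python3 -m handwheel '[0,0,0,0,0,0,0, 0,0,0,0,0,0,0, 0,0,0,0,0,0,0, 0,0,0,0,0,0,0]';  python3 - <<'E'
from h import *
delta(grasp(0),frame(A,f))
c=viewer.read_camera("wrist");t=viewer.read_camera("side")
a=c["img"];b=cv2.resize(t["img"][120:240,280:440],None,fx=2.5,fy=2.5,interpolation=2)
im=np.zeros((480,1040,3),np.uint8);im[:,:640]=a;im[:300,640:]=b
cv2.imwrite("pics/grip.png",cv2.resize(im,(800,369))[:,:,::-1])
E
```

```text
clock: 3.0
tcp_pos: [0.5115, -0.2329, 0.0673]
ee_rot: [-0.292, 0.932, 0.205, -0.064]
wrist_force: [0.3, -0.7, -0.0]
finger_gap: 0.514
clock: 3.4
tcp_pos: [0.5183, -0.232, 0.0698]
ee_rot: [-0.29, 0.933, 0.206, -0.057]
wrist_force: [6.6, 0.9, -2.0]
finger_gap: 0.197
turn(tool) [ 0.0114 -0.0125  0.005 ] shift new axes [-0.0014 -0.0063  0.009 ] old axes [-0.0015 -0.0064  0.009 ] world [-0.0056  0.0087 -0.0038]
```

View pics/grip.png

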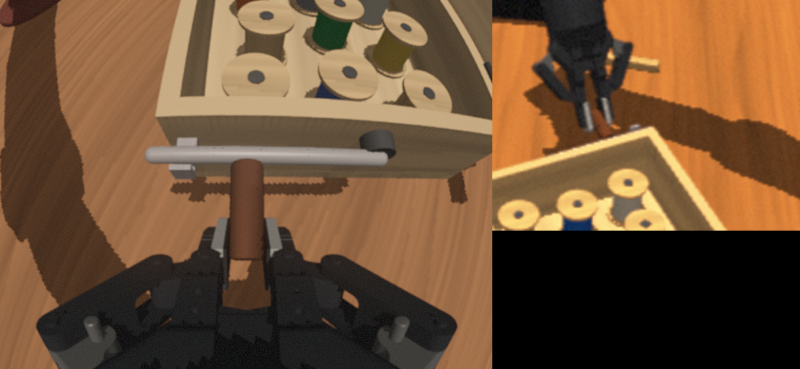

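Gripped: the handle at (247,210) is between both pads, gap 17 mm. I'll work out the arc rows next.

```bash
python3 - <<'E'
from h import *
th=np.radians(np.arange(0,121,8));F=frame(A,f)
P=np.array([rodpt(t,0) for t in th]);print(np.diff(P,axis=0)@F)
E
```

```text
[[ 0.0008 -0.0064 -0.0091]
 [ 0.0023 -0.0063 -0.0089]
 [ 0.0038 -0.006  -0.0086]
 [ 0.0052 -0.0057 -0.0081]
 [ 0.0066 -0.0052 -0.0074]
 [ 0.0078 -0.0046 -0.0066]
 [ 0.0088 -0.0039 -0.0056]
 [ 0.0097 -0.0032 -0.0046]
 [ 0.0103 -0.0024 -0.0034]
 [ 0.0108 -0.0015 -0.0022]
 [ 0.0111 -0.0007 -0.001 ]
 [ 0.0112  0.0002  0.0003]
 [ 0.011   0.0011  0.0016]
 [ 0.0106  0.002   0.0028]
 [ 0.01    0.0028  0.004 ]]
```

```bash
python3 -m handwheel '[0,0,0,0.001,-0.0064,-0.009,0, 0,0,0,0.002,-0.0063,-0.009,0, 0,0,0,0.004,-0.006,-0.0085,0, 0,0,0,0.005,-0.0057,-0.008,0, 0,0,0,0.0066,-0.005,-0.0075,0]'; python3 - <<'E'
from h import *
delta(grasp(np.radians(40)),frame(A,f));print(now()[0]["joints"])
E
```

```text
clock: 4.0
tcp_pos: [0.5326, -0.2253, 0.1198]
ee_rot: [-0.289, 0.933, 0.206, -0.06]
wrist_force: [5.6, -0.4, -7.7]
finger_gap: 0.198
turn(tool) [ 0.012  -0.0076  0.0028] shift new axes [ 0.0015 -0.007   0.0079] old axes [ 0.0015 -0.0071  0.0078] world [-0.003   0.01   -0.0024]
[ 0.6388  0.8909 -0.2099  1.3813 -0.206   1.3627  0.9934]
```

Tracking well. On to the stop.

```bash
python3 -m handwheel '[0,0,0,0.008,-0.0046,-0.0066,0, 0,0,0,0.009,-0.004,-0.0056,0, 0,0,0,0.0097,-0.003,-0.0046,0, 0,0,0,0.010,-0.0024,-0.0034,0, 0,0,0,0.011,-0.0015,-0.002,0]';python3 -m handwheel '[0,0,0,0.011,-0.0007,-0.001,0, 0,0,0,0.011,0,0,0, 0,0,0,0.011,0.001,0.0016,0, 0,0,0,0.0106,0.002,0.003,0]'; python3 - <<'E'
from h import *
delta(grasp(np.radians(120)),frame(A,f));print(now()[0]["joints"])
E
```

```text
clock: 4.5
tcp_pos: [0.5699, -0.2081, 0.1498]
ee_rot: [-0.29, 0.933, 0.205, -0.066]
wrist_force: [-2.2, -6.5, 6.8]
finger_gap: 0.199
clock: 4.9
tcp_pos: [0.6121, -0.1886, 0.1446]
ee_rot: [-0.289, 0.933, 0.205, -0.063]
wrist_force: [0.4, -5.8, 1.5]
finger_gap: 0.198
turn(tool) [ 0.0099 -0.002  -0.0008] shift new axes [ 0.0152 -0.0032  0.0137] old axes [ 0.0152 -0.0034  0.0137] world [ 0.0094  0.0159 -0.0094]
[ 0.5309  0.9453 -0.2136  1.1674 -0.2348  1.488   0.8717]
```

```bash
python3 -m handwheel '[0,0,0,0.007,0.002,0.003,0, 0,0,0,0.004,0.0014,0.002,0, 0,0,0,0,0,0,0]'; python3 - <<'E'
from h import *
delta(grasp(np.radians(120)),frame(A,f))
ims=[]
for n,(r,q,w,h) in dict(side=(90,210,180,160),top=(100,330,180,160)).items():
    c=viewer.read_camera(n);ims.append(cv2.resize(c["img"][r:r+h,q:q+w],None,fx=2.2,fy=2.2,interpolation=2))
cv2.imwrite("pics/stop.png",np.hstack(ims)[:,:,::-1])
E
```

```text
clock: 5.2
tcp_pos: [0.6234, -0.1835, 0.1382]
ee_rot: [-0.289, 0.933, 0.206, -0.061]
wrist_force: [3.2, -5.4, 2.3]
finger_gap: 0.199
turn(tool) [ 0.0109 -0.0047  0.0006] shift new axes [ 0.0028 -0.007   0.0085] old axes [ 0.0028 -0.0071  0.0084] world [-0.0019  0.0108 -0.0029]
```

View pics/stop.png

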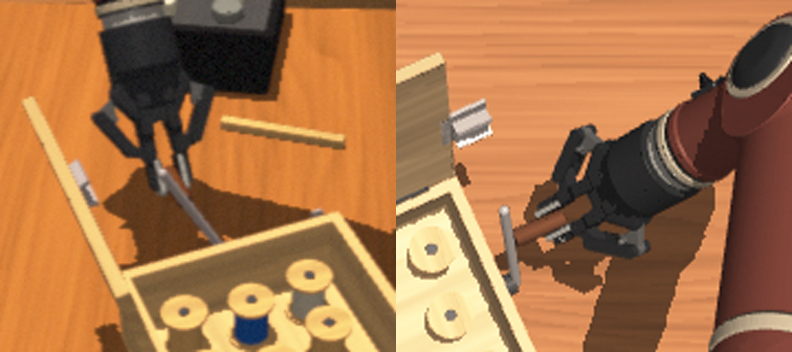

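The rod is past upright and leaning towards the lid, with the tip at (160,172) in the left panel and the lid clear. I'll release and back off.

```bash
python3 -m handwheel '[0,0,0,0,0,0,60, 0,0,0,0,0,0,60, 0,0,0,0,0,0,70, 0,0,0,0,0,-0.02,80, 0,0,0,0,0,-0.04,100]';python3 -m handwheel '[0,0,0,0,0,-0.04,100, 0,0,0,0,0,-0.03,100, 0,0,0,0,0,0,100]'; python3 - <<'E'
from h import *
print(now()[0]["joints"])
c=viewer.read_camera("top")
V,U=np.mgrid[150:250,360:430];uv=np.c_[U.ravel(),V.ravel()];P=pts(c,uv);H=cv2.cvtColor(c["img"],cv2.COLOR_RGB2HSV)[uv[:,1],uv[:,0]]
d=P-HINGE;m=(H[:,1]<70)&(abs(d@o)<.015)&(P[:,2]>.085)&(P[:,2]<.23)&(abs(d@f)<.1)
x=d[m]@f;z=d[m][:,2];k=np.polyfit(z,x,1);print("rod",m.sum(),"angle",np.pi/2+np.arctan(k[0]),"tip z",P[m][:,2].max(),"off",k[1],"o",np.median(d[m]@o))
# lid top edge & face
V,U=np.mgrid[120:230,215:360];uv=np.c_[U.ravel(),V.ravel()];P=pts(c,uv)
m=(P[:,2]>.12)&((P-HINGE)@o<-.015)&((P-HINGE)@f>.05);e=(P-HINGE)@f
zz=P[m][:,2];xx=e[m];print("lid face",m.sum(),np.polyfit(zz,xx,1),"lidangle",np.pi/2+np.arctan(np.polyfit(zz[zz<.3],xx[zz<.3],1)[0]))
q=P[m][zz>zz.max()-.012];print("edge z",zz.max(),"o range",((q-HINGE)@o).min(),((q-HINGE)@o).max(),"f",np.median((q-HINGE)@f),"mid",q.mean(0))
cv2.imwrite("pics/top2.png",c["img"][:,:,::-1])
E
```

```text
clock: 5.8
tcp_pos: [0.6344, -0.2088, 0.1842]
ee_rot: [-0.295, 0.93, 0.207, -0.067]
wrist_force: [0.9, -0.1, -0.4]
finger_gap: 0.948
clock: 6.1
tcp_pos: [0.6541, -0.2503, 0.2468]
ee_rot: [-0.289, 0.933, 0.206, -0.06]
wrist_force: [0.3, 0.3, 1.0]
finger_gap: 1.004
[ 0.5448  0.9986 -0.2036  0.7436 -0.2365  1.8539  0.8143]
rod 173 angle 2.102168897705643 tip z 0.19754701630288918 off -0.0031469372687502766 o -0.0017098448897707474
lid face 6745 [0.2468 0.0995] lidangle 1.7997058504872698
edge z 0.33336443434822016 o range -0.27348654389096483 -0.015217082072496693 f 0.18242813402731467 mid [0.6762 0.0483 0.3269]
```

```bash
cat >> h.py <<'E'
FH=.126
def lidp(th,L=.24,out=-.144):return HINGE*[1,1,0]+out*o+FH*f+.095*up+L*(-np.cos(th)*f+np.sin(th)*up)
def lidF(th):return frame(np.cos(th)*f-np.sin(th)*up,f)
def lidg(th,back=0,out=-.144):return lidp(th,.24,out)+lidF(th)[:,2]*(.021-back) # grasp point 10 mm inside the edge
E
python3 - <<'E'
from h import *
print(lidp(1.8),lidF(1.78))
p=now()[1];delta(lidg(1.78,.12),lidF(1.78));delta(lidg(1.78,.04),lidF(1.78))
E
```

```text
[0.6741 0.0476 0.3287] [[ 0.8873  0.421  -0.1884]
 [ 0.4118 -0.907  -0.0874]
 [-0.2077  0.     -0.9782]]
turn(tool) [-0.6016 -0.2079  0.0641] shift new axes [ 0.1182 -0.26   -0.2111] old axes [ 0.1602 -0.317  -0.0014] world [0.0352 0.303  0.182 ]
turn(tool) [-0.6016 -0.2079  0.0641] shift new axes [ 0.1182 -0.26   -0.1311] old axes [ 0.1432 -0.2726  0.0629] world [0.0201 0.296  0.1037]
```

```bash
python3 -m handwheel '[-0.12,-0.0416,0.013,0,0,-0.01,100, -0.12,-0.0416,0.013,0,0,-0.02,100, -0.12,-0.0416,0.013,0,0,-0.03,100, -0.12,-0.0416,0.013,0,0,-0.04,100, -0.12,-0.0416,0.013,0,0,-0.04,100]';python3 -m handwheel '[0,0,0,0,0,-0.04,100, 0,0,0,0,0,-0.03,100]'; python3 - <<'E'
from h import *
print(now()[0]["joints"]);delta(lidg(1.78,.12),lidF(1.78))
E
```

```text
clock: 6.65
tcp_pos: [0.6828, -0.278, 0.3748]
ee_rot: [0.022, 0.971, 0.215, -0.106]
wrist_force: [1.3, -1.0, 0.1]
finger_gap: 0.999
clock: 6.85
tcp_pos: [0.6841, -0.267, 0.4254]
ee_rot: [0.025, 0.971, 0.216, -0.096]
wrist_force: [-0.4, -0.6, -0.8]
finger_gap: 1.005
[ 0.2233  0.8672  0.3202  0.4387 -0.0918  1.983   0.856 ]
turn(tool) [ 0.0071 -0.0099  0.0029] shift new axes [ 0.136  -0.2896 -0.0301] old axes [ 0.1371 -0.289  -0.0308] world [0.0044 0.3213 0.0012]
```

```bash
python3 -m handwheel '[0,0.15,0,0,0,0,100, 0,0.05,0,0,-0.03,0,100, 0,0,0,0.02,-0.045,0,100, 0,0,0,0.02,-0.045,0,100, 0,0,0,0.02,-0.045,0,100]'; python3 - <<'E'
from h import *
print(now()[0]["joints"]);delta(lidg(1.78,.08),lidF(1.6))
E
```

```text
clock: 7.35
tcp_pos: [0.666, -0.0924, 0.4229]
ee_rot: [0.002, 0.977, 0.215, -0.001]
wrist_force: [1.3, -0.3, -0.5]
finger_gap: 0.999
[-0.0173  0.584   0.2635  0.9898 -0.1396  1.5836  0.6362]
turn(tool) [ 0.0037 -0.0267 -0.0007] shift new axes [ 0.0749 -0.1236  0.0332] old axes [ 0.0739 -0.1237  0.0348] world [ 0.015   0.1432 -0.0354]
```

```bash
python3 -m handwheel '[0,0,0,0.025,-0.042,0,100, 0,0,0,0.025,-0.042,0,100, 0,0,0,0.025,-0.04,0,100, 0,0,0,0,0,0,100]'; python3 - <<'E'
from h import *
print(now()[0]["joints"]);delta(lidg(1.78,0),lidF(1.6))
ims=[]
for n,(r,q,w,h) in dict(side=(60,150,180,180),wrist=(0,0,640,480)).items():
    c=viewer.read_camera(n);ims.append(cv2.resize(c["img"][r:r+h,q:q+w],(400,400 if n=="side" else 300),interpolation=2))
im=np.zeros((400,800,3),np.uint8);im[:,:400]=ims[0];im[:300,400:]=ims[1]
cv2.imwrite("pics/lid.png",im[:,:,::-1])
E
```

```text
clock: 7.75
tcp_pos: [0.6825, 0.0612, 0.4204]
ee_rot: [-0.001, 0.975, 0.223, -0.001]
wrist_force: [0.1, 0.4, -0.5]
finger_gap: 1.006
[-0.227   0.613   0.2459  0.9411 -0.1429  1.6042  0.4212]
turn(tool) [-0.0029 -0.0276  0.0156] shift new axes [-0.0191  0.0088  0.1118] old axes [-0.0223  0.0088  0.1112] world [-0.0166 -0.0174 -0.1112]
```

View pics/lid.png

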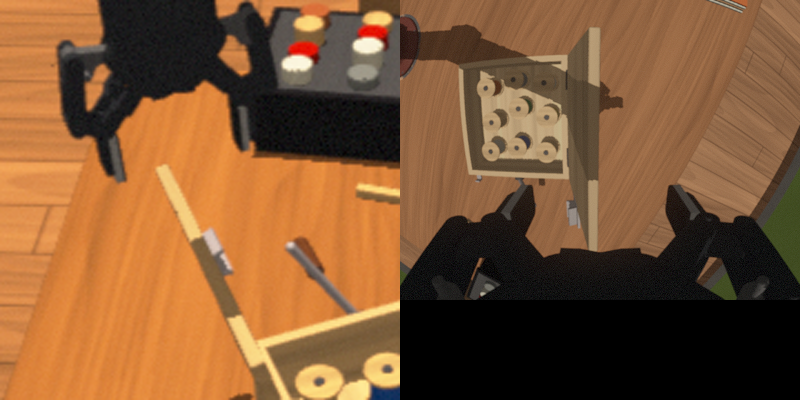

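The lid edge sits between the open fingers: in the wrist panel it is at (594,150) with the fingers at 520 and 685. I'll descend and grip.

```bash
python3 -m handwheel '[0,0,0,-0.008,0.004,0.035,100, 0,0,0,-0.008,0.004,0.035,100, 0,0,0,0,0,0.028,100, 0,0,0,0,0,0.008,60, 0,0,0,0,0,0,30]' 40; python3 -m handwheel '[0,0,0,0,0,0,0, 0,0,0,0,0,0,0, 0,0,0,0,0,0,0, 0,0,0,0,0,0,0]'; python3 - <<'E'
from h import *
print(now()[0]["joints"],now()[0]["wrist_torque"]);delta(lidg(1.78,0),lidF(1.6))
E
```

```text
clock: 8.35
tcp_pos: [0.6718, 0.033, 0.3162]
ee_rot: [0.004, 0.977, 0.214, -0.001]
wrist_force: [-0.0, 0.8, -0.2]
finger_gap: 0.692
clock: 8.75
tcp_pos: [0.6736, 0.034, 0.3203]
ee_rot: [0.004, 0.977, 0.215, 0.003]
wrist_force: [0.1, 0.4, 5.9]
finger_gap: 0.155
[-0.2142  0.6094  0.2479  1.2224 -0.138   1.3195  0.4578] [-0.1778  0.3592 -0.0685]
turn(tool) [ 0.0095 -0.0326 -0.0009] shift new axes [-0.0025 -0.0121  0.0111] old axes [-0.0029 -0.0122  0.0109] world [-0.0077  0.0098 -0.011 ]
```

```bash
python3 -m handwheel '[0,0,0,-0.008,0,-0.001,0, 0,0,0,-0.016,0,-0.002,0, 0,0,0,-0.016,0,-0.001,0, 0,0,0,-0.008,0,0,0, 0,0,0,0,0,0,0]'; cat >> h.py <<'E'
def lidstate():
    s,p,R=now();d=p-lidp(0,0);x,z=d@f,d[2];a=R.as_matrix()[:,2]
    print("r",np.hypot(x,z),"lid th",np.arctan2(z,-x),"tool th",np.arctan2(-a[2],a@f),"j",np.array(s["joints"]),"F",s["wrist_force"],"T",s["wrist_torque"])
E
python3 -c "
from h import *
lidstate()"
```

```text
clock: 9.25
tcp_pos: [0.6305, 0.0143, 0.3254]
ee_rot: [0.004, 0.977, 0.215, 0.005]
wrist_force: [0.9, 1.1, 7.5]
finger_gap: 0.127
r 0.23042439730912348 lid th 1.5749896514446686 tool th 1.5624524076709692 j [-0.2056  0.5242  0.2526  1.3622 -0.1268  1.2597  0.4848] F [0.86   1.0784 7.5468] T [ 0.293  -0.4582 -0.1612]
```

```bash
python3 -m handwheel '[0,0.06,0,-0.0138,0,0,0, 0,0.06,0,-0.0138,0,0,0, 0,0.06,0,-0.0138,0,0,0, 0,0,0,0,0,0,0]'; python3 -c "
from h import *
lidstate()"
```

```text
clock: 9.65
tcp_pos: [0.5904, -0.0041, 0.3217]
ee_rot: [-0.016, 0.973, 0.213, 0.091]
wrist_force: [-0.8, 1.2, 6.1]
finger_gap: 0.128
r 0.23077600434821516 lid th 1.3824271732910884 tool th 1.38615061462034 j [-0.1483  0.3783  0.2252  1.6265 -0.195   0.9862  0.5803] F [-0.7808  1.2195  6.1081] T [ 0.4956 -0.3945 -0.0547]
```

```bash
python3 -m handwheel '[0,0.06,0,-0.0138,0,0,0, 0,0.06,0,-0.0138,0,0,0, 0,0.06,0,-0.0138,0,0,0, 0,0.03,0,-0.007,0,0,0, 0,0,0,0,0,0,0]'; python3 - <<'E'
from h import *
lidstate()
ims=[]
for n,(r,q,w,h) in dict(side=(90,220,160,160),top=(100,300,160,160)).items():
    c=viewer.read_camera(n);ims.append(cv2.resize(c["img"][r:r+h,q:q+w],None,fx=2.5,fy=2.5,interpolation=2))
cv2.imwrite("pics/near.png",np.hstack(ims)[:,:,::-1])
E
```

```text
clock: 10.15
tcp_pos: [0.549, -0.0231, 0.3084]
ee_rot: [-0.039, 0.958, 0.211, 0.191]
wrist_force: [-3.4, 2.2, 7.3]
finger_gap: 0.13
r 0.23113929895382257 lid th 1.176640064467231 tool th 1.1784251302471005 j [-0.0105  0.2552  0.1486  1.9005 -0.3807  0.6827  0.8199] F [-3.4355  2.2407  7.3156] T [ 0.5657  0.1151 -0.005 ]
```

View pics/near.png

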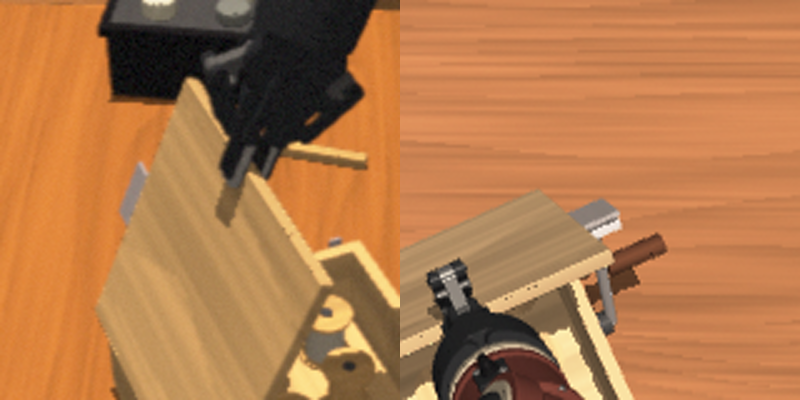

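The bracket at (600,215) in the right panel is coming down over the rod, which still stands at its stop. I'll ease the lid down the last bit while watching the force.

```bash
python3 -m handwheel '[0,0.02,0,-0.0046,0,0,0, 0,0.02,0,-0.0046,0,0,0, 0,0,0,0,0,0,0]'; python3 -c "
from h import *
lidstate()";python3 -m handwheel '[0,0.015,0,-0.0035,0,0,0, 0,0.01,0,-0.0025,0,0,0, 0,0,0,0,0,0,0]'; python3 -c "
from h import *
lidstate()"
```

```text
clock: 10.55
tcp_pos: [0.542, -0.0263, 0.3051]
ee_rot: [-0.043, 0.954, 0.21, 0.21]
wrist_force: [-5.6, 1.5, 10.2]
finger_gap: 0.129
r 0.23122254869483672 lid th 1.1405371877136712 tool th 1.1384061533922376 j [ 0.0298  0.2389  0.1234  1.9487 -0.4424  0.6297  0.8958] F [-5.592   1.4848 10.2382] T [ 0.5507  0.3468 -0.0533]
clock: 10.85
tcp_pos: [0.5374, -0.0283, 0.3028]
ee_rot: [-0.046, 0.951, 0.21, 0.222]
wrist_force: [-5.6, 1.2, 9.8]
finger_gap: 0.134
r 0.2312420926967283 lid th 1.116490420691057 tool th 1.113184123834862 j [ 0.059   0.2297  0.1044  1.9794 -0.4883  0.5971  0.9513] F [-5.586   1.1808  9.7638] T [0.525  0.4277 0.0059]
```

```bash
python3 -m handwheel '[0,0.01,0,-0.0023,0,0,0, 0,0.01,0,-0.0023,0,0,0, 0,0,0,0,0,0,0]'; python3 - <<'E'
from h import *
lidstate()
ims=[]
for n,(r,q,w,h) in dict(side=(120,230,130,130),top=(140,370,80,80)).items():
    c=viewer.read_camera(n);ims.append(cv2.resize(c["img"][r:r+h,q:q+w],(400,400),interpolation=2))
cv2.imwrite("pics/seat.png",np.hstack(ims)[:,:,::-1])
E
```

```text
clock: 11.15
tcp_pos: [0.5356, -0.0292, 0.3019]
ee_rot: [-0.048, 0.948, 0.21, 0.234]
wrist_force: [-2.0, 3.6, 10.2]
finger_gap: 0.131
r 0.23128465851522503 lid th 1.1072309256660953 tool th 1.0893351392563098 j [ 0.084   0.2237  0.0856  2.0012 -0.5308  0.5701  1.0002] F [-2.0496  3.5731 10.1655] T [ 0.7579 -0.0191 -0.0625]
```

View pics/seat.png

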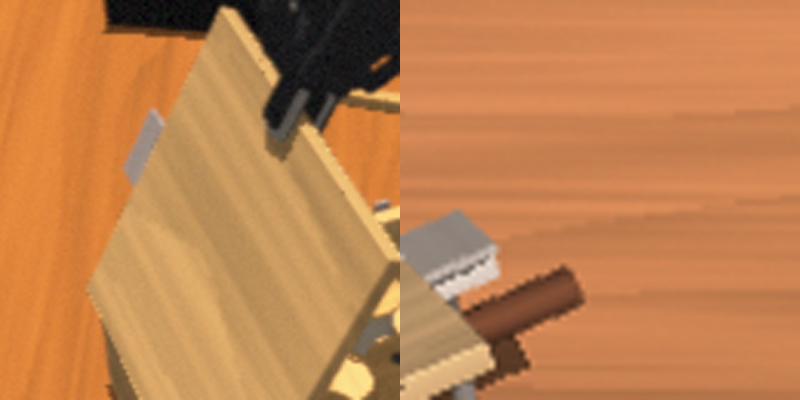

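The lid stopped at about 1.107 while the tool went on, so it is resting on the rod, which enters the bracket at (450,290) in the right panel. I'll release and withdraw.

```bash
python3 -m handwheel '[0,0,0,0,0,0,30, 0,0,0,0,0,0,60, 0,0,0,0,0,0,60, 0,0,0,0,0,-0.015,60, 0,0,0,0,0,-0.03,60]'; python3 -m handwheel '[0,0,0,0,0,-0.03,60, 0,0,0,0,0,-0.03,60, 0,0,0,0,0,-0.03,60, 0,0,0,0,0,0,60, 0,0,0,0,0,0,60]';python3 -m handwheel '[0,0,0,0,0,0,60, 0,0,0,0,0,0,60, 0,0,0,0,0,0,60, 0,0,0,0,0,0,60, 0,0,0,0,0,0,60]'; python3 - <<'E'
from h import *
lidstate()
ims=[]
for n,(r,q,w,h) in dict(side=(0,100,640-100,480),top=(130,360,100,100)).items():
    c=viewer.read_camera(n);ims.append(cv2.resize(c["img"][r:r+h,q:q+w],(450 if n=="side" else 350,400),interpolation=2))
    if n=="top":
        V,U=np.mgrid[120:260,215:400];uv=np.c_[U.ravel(),V.ravel()];P=pts(c,uv);d=P-lidp(0,0,0)
        x,z,q=d@f,d[:,2],d@o;m=(z>.03)&(z<.2)&(q<-.2)&(q>-.26)&(x<0.03)&(x>-.12)
        k=np.polyfit(x[m],z[m],1);print("lid angle",np.arctan(-k[0]),m.sum())
        print("stick",pts(c,[(512,227),(498,289)],.014),c["img"][258,505],"bracket z",pts(c,(395,180)))
        np.savez("pics/topend.npz",**c)
    b=np.load(f"pics/{n}0.npz")["img"].astype(int);D=abs(c["img"].astype(int)-b).max(2)
    for nm,(u0,u1,v0,v1) in (dict(jar=(240,300,405,480),cone=(325,380,400,475),stick=(305,372,138,162)) if n=="side" else dict(jar=(105,165,185,235),cone=(115,170,250,290),stick=(485,525,215,300))).items(): print(n,nm,"diff px",(D[v0:v1,u0:u1]>60).sum())
cv2.imwrite("pics/end.png",np.hstack(ims)[:,:,::-1])
E
```

```text
clock: 11.75
tcp_pos: [0.5131, -0.0386, 0.3363]
ee_rot: [-0.048, 0.95, 0.21, 0.227]
wrist_force: [0.4, 0.1, -0.3]
finger_gap: 0.598
clock: 12.25
tcp_pos: [0.4764, -0.056, 0.4186]
ee_rot: [-0.047, 0.949, 0.21, 0.23]
wrist_force: [-0.2, -0.3, -0.8]
finger_gap: 0.599
clock: 12.75
tcp_pos: [0.4767, -0.0558, 0.4184]
ee_rot: [-0.047, 0.949, 0.21, 0.23]
wrist_force: [-0.1, 0.3, -0.2]
finger_gap: 0.602
r 0.36447801437874605 lid th 1.0914572735738022 tool th 1.0964398403272984 j [ 0.0951  0.0284  0.1571  1.8768 -0.3797  0.8902  0.8756] F [-0.0761  0.3158 -0.2453] T [-0.1612  0.393   0.0121]
side jar diff px 0
side cone diff px 0
side stick diff px 50
lid angle 1.09306818806692 1037
stick [[ 0.5837 -0.4648  0.014 ]
 [ 0.4379 -0.4308  0.014 ]] [246 210 143] bracket z [[ 0.6955 -0.1919 -0.0029]]
top jar diff px 0
top cone diff px 0
top stick diff px 0
```

View pics/end.png

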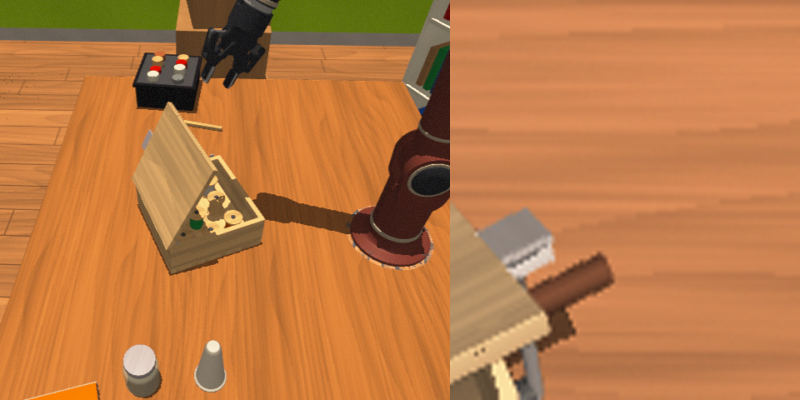

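The lid holds by itself at 1.09, with the rod in the bracket at (525,270) in the right panel and the gripper clear. The jar, cone and stick are unchanged.

```bash
python3 -c "
from cell import ctrl
print(ctrl.finish_job())"
```

```text
the job is handed in; nothing more can be done
None
```

The lid is open and resting on the prop rod alone, and I handed the job in at about 12.9 s on the robot's clock.

**What I did:** I gripped the rod by its handle, swung it over to its stop and let go. Then I took the lid by its free edge, brought it forward until the rod stopped it at about 1.107 rad, opened the gripper and backed off.

**Last checks:**
- **Rod:** it measured 2.10 rad at its stop after release, against the nominal 2.094.
- **Lid:** it measured 1.093 rad about 1.3 s after the gripper opened (about 1.1 expected). The top view shows the rod running into the bracket. I judged the slot seating from this and from the contact stop, because the tip itself was hidden.
- **Bystanders:** the jar and cone did not change in either view, nor the stick in the top view. The side view showed 50 changed pixels around the stick. I put these down to the lid now covering part of that area.
- **Forces:** the highest wrist-force reading was about 26 N. The readings are taken only at the end of each move.

**One concern:** joint 6 read 1.983 rad at two moments in free motion, and 1.982 rad at a third. The stated limit is 1.98, so it was at the limit or up to 0.003 rad over. I moved it away each time, but I can't tell whether this counts as passing its range.

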